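# Park the brass end plugs in their dishes

### The arm

A 6-joint arm with a two-finger parallel gripper is mounted at the origin on the work surface. World frame = base frame: x ahead of the robot, y to its left, z up, the work surface at z = 0. Lengths are in mm, angles in rad, forces in N, time in s.
With the tool pointing down it reaches from about 350 to 800 mm from the base axis. Payload 7.3 kg.
Tool frame: the origin (TCP) lies at the very end of the fingers, on their centre line; the grasp point (between the pads) lies 19 mm behind it; z points along the fingers, y is the line along which they close (so a half turn about z gives the same grasp; the last joint's range is limited). The gripper opens to 85 mm and grips with 20 to 120 N. Pads are 22 mm wide; open, the fingers measure 114 mm over their backs; the gripper's body (76 mm by 85 mm) begins 54 mm behind the grasp point. The pads swing forward as they close: fully open they stand 13 mm farther back than shut.
Start: joints at [-1.357, 0.342, 1.524, -0, 1.275, -0.146], TCP at [184.869, -491.394, 231.322] pointing down, gripper open.
Joint ranges: [-2.53, 2.53], [-0.77, 2.02], [0.04, 2.7], [-1, 4.14], [0.28, 2.66], [-3.11, 3.11]. Speed limits (rad/s): [2.57, 2.57, 3.14, 3.14, 3.14, 3.14].

### API

Orientations are given as a unit quaternion [x, y, z, w].
In Python, from rig import status, eyes, ticket gives the robot as it stands.
- The arm moves only by the tool jog_arm, never from a script. Its arguments are lists of equal length, an entry for each row: "delta_pos": the shift along the tool's x, y, z in units of 30 mm (1.0 is 30 mm), a list of three; "angular": the turn, a rotation vector about the tool's x, y, z in units of 8 degrees (1.0 is 8 degrees), a list of three. In form: {"delta_pos": [[tx, ty, tz], ...], "angular": [[wx, wy, wz], ...]}. A call has 1 to 20 rows; each row is the pose to reach, as a shift and turn from the pose commanded when the call began, along the tool's axes at that moment; what a row does not reach only later rows make up. A row lasts 1/10 s, in which the tool goes at most 50 mm and 8.59 degrees, less where a joint would pass 70% of its speed; a pose out of reach is approached as far as the arm can. A call with a gripper value outside its range is refused whole. "hand" is the closure, from -1 (fully open) to 1 (shut), set as the call begins (left out, the last holds). The fingers move at their own pace and stop on an object; the grip force is fixed at half the most. Time passes only in rows, so rows that repeat a pose let the fingers close. It gives the time, the measured TCP pose, the force, the opening and the grip force at its end, in the units of the state.
- status.get_state(): the state, without advancing time (a new reading comes with each control period).
- eyes.snapshot(name): name is "scene" or "top" or "wrist"; returns the picture (420x560x3 uint8, blue, green, red); there is no depth.
- eyes.camera_params(name): a dict with "vfov" (degrees; the focal length in pixels is half the picture's height over the tangent of half this angle, whatever the lens; pixels are square), "cx", "cy" (the principal point, pixels), "R" (3x3) and "t" (3): a world point X has camera coordinates R X + t. Camera axes: x right, y down, z forward; pixel columns grow to the right and rows downward; lengths in mm; the calibration is good to about 2 mm. A picture is of the moment at which its call begins: read the wrist's pose just before it. camera_params takes no time and is no camera call; for the wrist camera it gives the pose at the moment of the call.
- ticket.sign_off(): hands the job in; it is judged then, once.
Trained networks look in the newest picture that a camera, given by its name, has taken for a name from the list of things; names that differ only in an ending like _2 or _b are one class to them, and where a whole thing is asked for, a point or a joint stands for the part that bears it (a point fixed in the world has none). Each returns a list of dicts, best first, with "score" (0 to 1); they miss things now and then, are a little off and sometimes report something else, mostly with a low value. They report only what shows in the picture. A call takes as long as a camera call. They do not tell look-alikes from the thing itself.
- eyes.look_for(camera, name): "centre" ([x, y, z] in mm, in world coordinates, good to about 4 mm: the middle of the surface that is visible of it).
- eyes.place_of(camera, name): "centre" ([x, y, z] in mm, in world coordinates, good to about 4 mm: a listed point, or the origin of a listed thing).
The state is a dict: "clock": time; "joints": joint angles; "joint_vel": joint speeds; "tau": joint torques, N m; "position": TCP position; "eef_rot": TCP orientation; "force": force on the tool from outside, world axes, zero at the start; "moment": the same for the moment, N m; "width": finger opening in mm; "finger_force": force on a finger pad.
Only numpy, scipy, OpenCV 4.12 (cv2) and the standard library are available. Lean on these libraries where they do the work, as an engineer would, in place of code of your own. Each camera call takes 0.05 s, during which the arm holds its last target. There are 200 camera calls.

### The job

The furnace tube's four brass end plugs lie about the bench: put every one, boss up, flat in the blue dish of its own size - the smallest plug in the smallest dish, and so on up to the largest plug in the largest dish. Lower each plug into its dish rather than dropping it, and leave the two white ceramic collars standing where they are.

Things in the scene. Friction and masses are not known exactly. Their poses are not given: they have to be found in the camera images.
- plug_small: the smallest of four brass (golden) end plugs, loose: a stepped round body, its flange 24 mm across and 12 mm high, and on it a gripping boss 16 mm across reaching up to 34 mm; origin at the centre of its underside, z up along its axis
- plug_medium: the second smallest of four brass (golden) end plugs, loose: a stepped round body, its flange 38 mm across and 12 mm high, and on it a gripping boss 24 mm across reaching up to 34 mm; origin at the centre of its underside, z up along its axis
- plug_large: the second largest of four brass (golden) end plugs, loose: a stepped round body, its flange 52 mm across and 12 mm high, and on it a gripping boss 32 mm across reaching up to 34 mm; origin at the centre of its underside, z up along its axis
- plug_largest: the largest of four brass (golden) end plugs, loose: a stepped round body, its flange 66 mm across and 12 mm high, and on it a gripping boss 40 mm across reaching up to 34 mm; origin at the centre of its underside, z up along its axis
- dish_small: the smallest of four round blue parking dishes: well 40 mm across, wall 5 mm thick, rim 11 mm above the bench, its flat floor 4 mm above the bench (the well is 16 mm wider than the flange of the smallest plug); it cannot slide; origin at the centre of its underside, z up
- dish_medium: the second smallest of four round blue parking dishes: well 54 mm across, wall 5 mm thick, rim 11 mm above the bench, its flat floor 4 mm above the bench (the well is 16 mm wider than the flange of the second smallest plug); it cannot slide; origin at the centre of its underside, z up
- dish_large: the second largest of four round blue parking dishes: well 68 mm across, wall 5 mm thick, rim 11 mm above the bench, its flat floor 4 mm above the bench (the well is 16 mm wider than the flange of the second largest plug); it cannot slide; origin at the centre of its underside, z up
- dish_largest: the largest of four round blue parking dishes: well 82 mm across, wall 5 mm thick, rim 11 mm above the bench, its flat floor 4 mm above the bench (the well is 16 mm wider than the flange of the largest plug); it cannot slide; origin at the centre of its underside, z up
- collar_a: one of two white ceramic collars that stay where they are, loose and light: a stepped round body, its flange 38 mm across and 12 mm high, and on it a gripping boss 24 mm across reaching up to 34 mm; origin at the centre of its underside, z up along its axis
- collar_b: one of two white ceramic collars that stay where they are, loose and light: a stepped round body, its flange 52 mm across and 12 mm high, and on it a gripping boss 32 mm across reaching up to 34 mm; origin at the centre of its underside, z up along its axis
Not all that is in view belongs to the job. Leave any red or turquoise look-alike of the dish_largest alone.

How it is judged:
By the outcome, as a careful person would: the job done as asked, in the order asked, and still so for the second after the job is handed in, with the robot touching nothing.
It also fails if it takes over 102 s, if anything falls off the work surface, if the arm or the gripper's body presses on something with over 40 N, if the wrist force passes 120 N, or if a joint passes its speed limit or range.

## Working session

There is one attempt and no reset: what is moved stays moved. The work goes in short steps, Python scripts to look and compute and a tool call to move; the robot and the scene stay as the last step left them, time stands still between calls to the robot, and variables do not carry over. Pictures are saved under pics/ and viewed, at most 14 in all, crops included, and the job is handed in when it is done.

Besides the shell and the picture viewer there is one more tool, called after "Emit:" in YAML: its name, and indented under it one key for each argument. jog_arm: Moves the arm, as the interface text tells. Its arguments: {"type":"object","properties":{"delta_pos":{"type":"array","items":{"type":"array","items":{"type":"number"}}},"angular":{"type":"array","items":{"type":"array","items":{"type":"number"}}},"hand":{"type":"number"}},"required":["delta_pos","angular"]}

```bash
mkdir -p pics; ls; python3 - <<'E'
from rig import status, eyes
import cv2,numpy as np
print(status.get_state())
for c in ("scene","top"):
    p=eyes.camera_params(c); print(c,p)
    cv2.imwrite(f"pics/{c}0.png",eyes.snapshot(c))
    for n in "plug_small plug_medium plug_large plug_largest dish_small dish_medium dish_large dish_largest collar_a collar_b".split():
        f=p["cy"]; f=210/np.tan(np.radians(p["vfov"])/2)
        for d in eyes.place_of(c,n)[:3]:
            q=np.array(p["R"])@np.array(d["centre"])+np.array(p["t"])
            print(n,round(d["score"],2),np.round(d["centre"]),np.round([p["cx"]+f*q[0]/q[2],p["cy"]+f*q[1]/q[2]]))
E
```

```text
pics
{'clock': 0.0, 'joints': array([-1.35697890e+00,  3.42693568e-01,  1.52501630e+00,  4.84642076e-05,
        1.27537910e+00, -1.45998525e-01]), 'joint_vel': array([ 0.00105858,  0.00056887,  0.00105298, -0.00079724,  0.001248  ,
       -0.00105814]), 'tau': array([ 1.00420679e-03, -4.33674788e+01, -2.46009207e+01, -7.91185767e-05,
        7.90988153e-03, -1.37426565e-05]), 'position': array([ 184.80471571, -490.97911931,  230.64133406]), 'eef_rot': array([ 9.83861153e-01,  1.78932028e-01, -2.20085406e-06, -7.48509755e-04]), 'force': array([-0.29555416,  0.54851461, -0.44709202]), 'moment': array([ 0.01633026, -0.03180504,  0.02430045]), 'finger_force': 0.0, 'width': 85.43676979050562}
scene {'vfov': 51.69044510869516, 'cx': 272.0990861542651, 'cy': 208.16267091734014, 'R': array([[-2.06997652e-01,  9.78341336e-01,  4.48798620e-04],
       [ 5.80821009e-01,  1.23259341e-01, -8.04645320e-01],
       [-7.87273096e-01, -1.66299020e-01, -5.93755596e-01]]), 't': array([  95.853536  , -223.06618786, 1304.25331279])}
plug_medium 0.49 [ 458. -323.   -2.] [136. 210.]
plug_large 0.76 [595. 
[... 971 characters left out ...]
lug_medium 0.47 [438.  -6.   2.] [289. 236.]
plug_large 0.64 [596. 138.   0.] [227. 164.]
plug_largest 0.67 [434. 162.  -5.] [213. 236.]
dish_small 0.77 [ 598. -154.   -1.] [357. 166.]
dish_medium 0.64 [439.  -5.   0.] [289. 235.]
dish_medium 0.33 [ 465. -164.    1.] [362. 225.]
dish_large 0.74 [ 612. -285.    1.] [416. 161.]
dish_large 0.65 [466. 330.  -2.] [138. 220.]
dish_largest 0.85 [ 351. -312.   -1.] [431. 279.]
dish_largest 0.79 [ 465. -164.    0.] [362. 225.]
dish_largest 0.56 [ 338. -184.    1.] [371. 284.]
collar_a 0.81 [ 614. -288.    3.] [417. 160.]
collar_a 0.48 [434. 163.  -2.] [212. 236.]
collar_b 0.81 [ 614. -288.    3.] [417. 160.]
collar_b 0.48 [434. 163.  -2.] [212. 236.]
```

View pics/scene0.png

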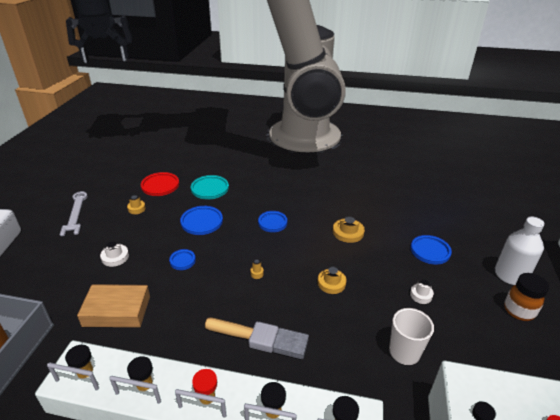

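View pics/top0.png

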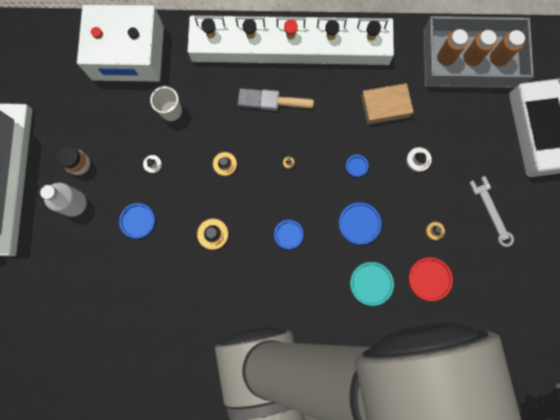

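The scene shows four upright brass plugs, four blue dishes, red and turquoise look-alikes, and two white collars.

Candidates by top pixel:
- **Plugs:** small (289,162), medium (436,230), large (225,163), largest (212,234).
- **Dishes:** small (357,165), medium (288,234), large (137,221), largest (360,223).
- **Not for the job:** red (431,279), turquoise (371,284), collars (152,163) and (419,159).

Next I'll refine positions with colour masks and check one crop.

```bash
cat > h.py <<'E'
import cv2,numpy as np
from scipy.optimize import minimize
from rig import eyes,status
def proj(p,X):
    q=np.atleast_2d(X)@np.array(p["R"]).T+np.array(p["t"]); f=210/np.tan(np.radians(p["vfov"])/2)
    return np.c_[p["cx"]+f*q[:,0]/q[:,2],p["cy"]+f*q[:,1]/q[:,2]]
A=np.linspace(0,2*np.pi,40)
def ring(xy,r,z): return np.c_[xy[0]+r*np.cos(A),xy[1]+r*np.sin(A),0*A+z]
def hull(pts): return cv2.convexHull(np.float32(pts)).reshape(-1,2)
def fit(p,img,xy,r,h,kind,col_z=0):
    """match silhouette bbox/centroid of a cylinder r,h to the colour mask hull near xy"""
    hsv=cv2.cvtColor(img,cv2.COLOR_BGR2HSV)
    m=cv2.inRange(hsv,*(((100,120,60),(130,255,255)) if kind=="dish" else ((12,90,60),(35,255,255))))
    n,l,s,c=cv2.connectedComponentsWithStats(m)
    u=proj(p,[*xy,h/2])[0]
    k=min([i for i in range(1,n) if s[i,4]>15],key=lambda i:np.hypot(*(c[i]-u)))
    hm=hull(np.argwhere(l==k)[:,::-1])
    mid=lambda q:(q.max(0)+q.min(0))/2
    def model(v):
        P=np.vstack([ring(v,r,0),ring(v,r,h)]); return hull(proj(p,P))
    g=minimize(lambda v:np.sum((mid(model(v))-mid(hm))**2),xy,method="Nelder-Mead")
    return g.x,np.ptp(hm,axis=0)+1,np.ptp(model(g.x),axis=0)
E
python3 - <<'E'
from h import *
O=dict(plug_small=(599,-3,12,12),plug_medium=(456,-322,19,12),plug_large=(596,138,26,12),plug_largest=(435,161,33,12),
dish_small=(597,-153,25,11),dish_medium=(439,-6,32,11),dish_large=(466,330,39,11),dish_largest=(467,-161,46,11))
im={}
for c in("top","scene"):
    p=eyes.camera_params(c); im[c]=cv2.imread(f"pics/{c}0.png")
    for n,(x,y,r,h) in O.items():
        print(c,n,*[np.round(a,1) for a in fit(p,im[c],(x,y),r,h,n[:4])])
a=cv2.resize(im["scene"][180:300,110:360],None,fx=3,fy=3,interpolation=cv2.INTER_CUBIC)
cv2.imwrite("pics/crop.png",a)
E
```

```text
top plug_small [6.024e+02 3.000e-01] [13. 13.] [10.8 11.8]
top plug_medium [ 455.7 -321.9] [21. 20.] [19.1 18.1]
top plug_large [596. 142.] [26. 26.] [23.8 23.9]
top plug_largest [438.2 162.6] [33. 32.] [30.9 30.7]
top dish_small [ 597.6 -152.1] [24. 24.] [23.2 23. ]
top dish_medium [440.9  -3.1] [31. 31.] [29.5 29.8]
top dish_large [464.4 329.3] [37. 37.] [36.7 35.8]
top dish_largest [ 468.7 -158.3] [44. 43.] [42.9 42.4]
scene plug_small [598.1  -1.9] [14. 18.] [12.7 13.4]
scene plug_medium [ 450.1 -323.5] [19. 18.] [17.9 13.9]
scene plug_large [595.4 141. ] [30. 25.] [28.6 24.8]
scene plug_largest [437.6 161.7] [32. 25.] [31.7 23.8]
scene dish_small [ 597.9 -153.1] [27. 22.] [26.4 21.5]
scene dish_medium [440.2  -4. ] [30. 23.] [29.1 21.9]
scene dish_large [464.6 329.6] [41. 30.] [41.2 29.8]
scene dish_largest [ 466.8 -159.7] [43. 30.] [42.3 29.4]
```

View pics/crop.png

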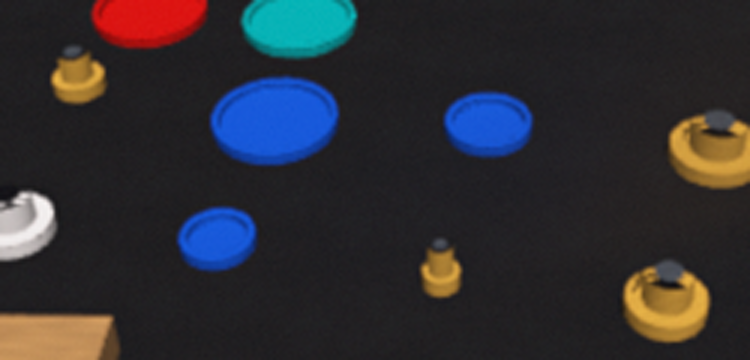

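The crop shows all four plugs upright and the blue dishes distinct from the red and turquoise ones. The measured sizes agree with my choice. Moving above the smallest plug.

Emit:
jog_arm:
  delta_pos:
    - [18.76, -10.44, 2.71]
    - [18.76, -10.44, 2.71]
    - [18.76, -10.44, 2.71]
    - [18.76, -10.44, 2.71]
    - [18.76, -10.44, 2.71]
    - [18.76, -10.44, 2.71]
    - [18.76, -10.44, 2.71]
    - [18.76, -10.44, 2.71]
    - [18.76, -10.44, 2.71]
    - [18.76, -10.44, 2.71]
    - [18.76, -10.44, 2.71]
    - [18.76, -10.44, 2.71]
    - [18.76, -10.44, 2.71]
    - [18.76, -10.44, 2.71]
    - [18.76, -10.44, 2.71]
    - [18.76, -10.44, 2.71]
    - [18.76, -10.44, 2.71]
    - [18.76, -10.44, 2.71]
    - [18.76, -10.44, 2.71]
    - [18.76, -10.44, 2.71]
  angular:
    - [0, 0, 2.577]
    - [0, 0, 2.577]
    - [0, 0, 2.577]
    - [0, 0, 2.577]
    - [0, 0, 2.577]
    - [0, 0, 2.577]
    - [0, 0, 2.577]
    - [0, 0, 2.577]
    - [0, 0, 2.577]
    - [0, 0, 2.577]
    - [0, 0, 2.577]
    - [0, 0, 2.577]
    - [0, 0, 2.577]
    - [0, 0, 2.577]
    - [0, 0, 2.577]
    - [0, 0, 2.577]
    - [0, 0, 2.577]
    - [0, 0, 2.577]
    - [0, 0, 2.577]
    - [0, 0, 2.577]
  hand: -1

```text
clock: 3.1
position: [601.2, -0.7, 150.3]
eef_rot: [1.0, -0.0, 0.0, 0.0]
force: [0.2, 0.3, -0.6]
width: 85.3
finger_force: 0.0
```

```bash
python3 - <<'E'
from h import *
s=status.get_state();print(s["position"],s["eef_rot"],s["joints"])
p=eyes.camera_params("wrist");i=eyes.snapshot("wrist");cv2.imwrite("pics/w1.png",i)
print(proj(p,[601.5,0,34]),proj(p,[601.5,0,12]))
P=np.vstack([ring((601.5,0),12,12),ring((601.5,0),8,34)])
for u in proj(p,P): cv2.circle(i,tuple(int(a) for a in u),1,(0,0,255),-1)
cv2.imwrite("pics/w1o.png",i)
print(fit(p,cv2.imread("pics/w1.png"),(601.5,0),12,12,"plug"))
print(eyes.place_of("wrist","plug_small"))
E
```

```text
[601.24590779  -0.66369332 150.29534978] [ 9.99999878e-01 -4.43527492e-04  2.01434305e-04  7.67598588e-05] [-1.28464720e-01  5.50229689e-01  1.42038346e+00 -1.09480800e-04
  1.17056033e+00  1.44326130e+00]
[[282.92146065 209.33894656]] [[283.03313629 201.26308427]]
(array([601.3809822 ,  -2.27930756]), array([33., 34.], dtype=float32), array([31.19226, 33.52182], dtype=float32))
[{'centre': [602.0, -3.3, 2.8], 'score': 0.93}]
```

View pics/w1o.png

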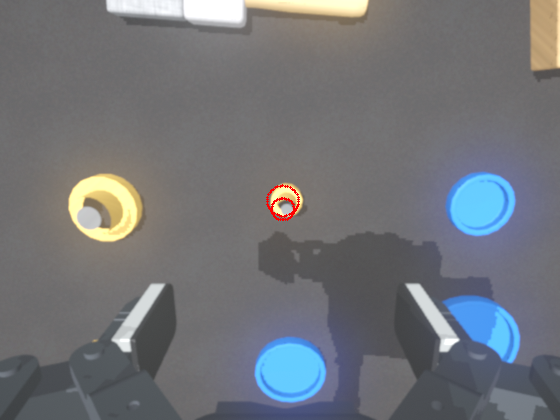

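The overlay agrees with the plug at pixel (283,205). The small dish is at (481,204) and the large plug at (105,207). Descending.

Emit:
jog_arm:
  delta_pos:
    - [0, 0.03, 1.2]
    - [0, 0.03, 2.4]
    - [0, 0.03, 3.4]
    - [0, 0.03, 3.9]
    - [0, 0.03, 4.3]
    - [0, 0.03, 4.5]
    - [0, 0.03, 4.5]
  angular:
    - [0, 0, 0]
    - [0, 0, 0]
    - [0, 0, 0]
    - [0, 0, 0]
    - [0, 0, 0]
    - [0, 0, 0]
    - [0, 0, 0]

```text
clock: 3.9
position: [601.3, -1.0, 14.7]
eef_rot: [1.0, -0.0, -0.0, 0.0]
force: [0.4, 0.1, -0.1]
width: 85.6
finger_force: 0.0
```

Emit:
jog_arm:
  delta_pos:
    - [0, 0, 0]
    - [0, 0, 0]
    - [0, 0, 0]
    - [0, 0, 0]
    - [0, 0, 0]
    - [0, 0, 0]
    - [0, 0, 0]
    - [0, 0, 0]
    - [0, 0, 0]
    - [0, 0, 0]
  angular:
    - [0, 0, 0]
    - [0, 0, 0]
    - [0, 0, 0]
    - [0, 0, 0]
    - [0, 0, 0]
    - [0, 0, 0]
    - [0, 0, 0]
    - [0, 0, 0]
    - [0, 0, 0]
    - [0, 0, 0]
  hand: 1

```text
clock: 4.9
position: [601.6, -1.0, 15.5]
eef_rot: [1.0, -0.0, 0.0, 0.0]
force: [-0.4, -0.5, 5.4]
width: 13.8
finger_force: 58.6
```

Emit:
jog_arm:
  delta_pos:
    - [0, 0, -0.2]
    - [0, 0, -0.5]
    - [0, 0, -1.0]
    - [0, 0, -1.5]
    - [0, 0, -1.5]
  angular:
    - [0, 0, 0]
    - [0, 0, 0]
    - [0, 0, 0]
    - [0, 0, 0]
    - [0, 0, 0]

```text
clock: 5.4
position: [602.8, -1.2, 62.4]
eef_rot: [1.0, 0.0, 0.002, 0.0]
force: [-0.4, 0.2, -0.4]
width: 13.3
finger_force: 58.5
```

```bash
python3 - <<'E'
from h import *
print(status.get_state()["force"])
cv2.imwrite("pics/s2.png",cv2.resize(eyes.snapshot("scene")[170:310,160:340],None,fx=3.5,fy=3.5,interpolation=2))
i=eyes.snapshot("wrist");cv2.imwrite("pics/w2.png",i)
E
```

```text
[-0.42232117  0.23342011 -0.39269143]
```

View pics/w2.png

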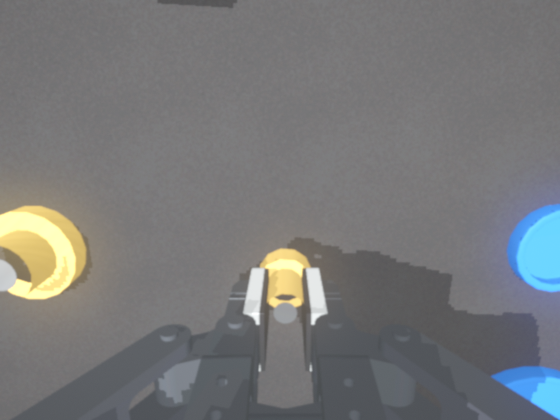

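View pics/s2.png

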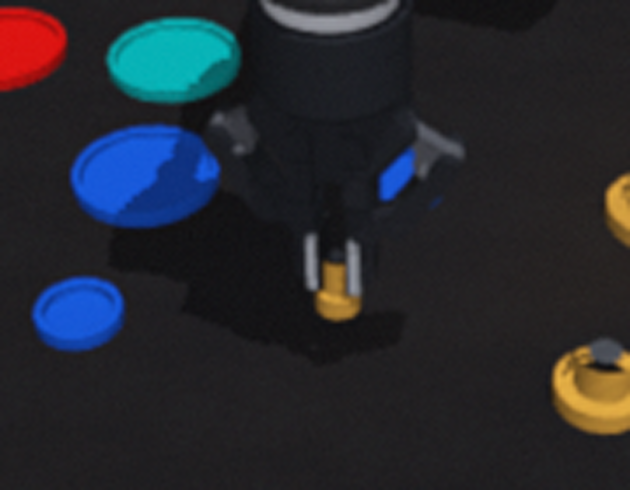

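The plug is held at wrist pixel (285,285), and the scene crop shows it off the bench between the pads. Carrying it to the small dish and lowering.

Emit:
jog_arm:
  delta_pos:
    - [-0.02, 0.6, 0]
    - [-0.04, 1.6, 0]
    - [-0.06, 2.8, 0]
    - [-0.1, 4.0, 0]
    - [-0.12, 4.8, 0]
    - [-0.12, 5.05, 0]
    - [-0.12, 5.05, 0]
    - [-0.12, 5.05, 0.4]
    - [-0.12, 5.05, 0.8]
    - [-0.12, 5.05, 1.1]
    - [-0.12, 5.05, 1.2]
    - [-0.12, 5.05, 1.27]
    - [-0.12, 5.05, 1.32]
    - [-0.12, 5.05, 1.35]
    - [-0.12, 5.05, 1.35]
    - [-0.12, 5.05, 1.35]
  angular:
    - [0, 0, 0]
    - [0, 0, 0]
    - [0, 0, 0]
    - [0, 0, 0]
    - [0, 0, 0]
    - [0, 0, 0]
    - [0, 0, 0]
    - [0, 0, 0]
    - [0, 0, 0]
    - [0, 0, 0]
    - [0, 0, 0]
    - [0, 0, 0]
    - [0, 0, 0]
    - [0, 0, 0]
    - [0, 0, 0]
    - [0, 0, 0]

```text
clock: 7.1
position: [597.9, -152.6, 19.8]
eef_rot: [1.0, -0.0, 0.0, 0.0]
force: [-0.5, 0.9, -1.0]
width: 13.6
finger_force: 58.6
```

Emit:
jog_arm:
  delta_pos:
    - [0, 0, 0.015]
    - [0, 0, 0.03]
    - [0, 0, 0.03]
  angular:
    - [0, 0, 0]
    - [0, 0, 0]
    - [0, 0, 0]

```text
clock: 7.4
position: [598.0, -152.7, 19.5]
eef_rot: [1.0, -0.0, 0.0, 0.0]
force: [-1.6, 0.5, 5.1]
width: 13.5
finger_force: 59.0
```

Emit:
jog_arm:
  delta_pos:
    - [0, 0, 0]
    - [0, 0, 0]
    - [0, 0, 0]
    - [0, 0, 0]
    - [0, 0, 0]
    - [0, 0, 0]
    - [0, 0, 0]
  angular:
    - [0, 0, 0]
    - [0, 0, 0]
    - [0, 0, 0]
    - [0, 0, 0]
    - [0, 0, 0]
    - [0, 0, 0]
    - [0, 0, 0]
  hand: -1

```text
clock: 8.1
position: [597.8, -152.5, 18.5]
eef_rot: [1.0, -0.0, -0.0, 0.0]
force: [0.6, 0.5, 0.8]
width: 85.4
finger_force: 0.0
```

Emit:
jog_arm:
  delta_pos:
    - [0, 0, -0.3]
    - [0, 0, -1.2]
    - [0, 0, -2.4]
    - [-1, 1.2, -3.71]
    - [-4.74, 5.65, -3.71]
    - [-4.74, 5.65, -3.71]
    - [-4.74, 5.65, -3.71]
    - [-4.74, 5.65, -3.71]
    - [-4.74, 5.65, -3.71]
    - [-4.74, 5.65, -3.71]
    - [-4.74, 5.65, -3.71]
    - [-4.74, 5.65, -3.71]
  angular:
    - [0, 0, 0]
    - [0, 0, 0]
    - [0, 0, 0]
    - [0, 0, 0]
    - [0, 0, 0]
    - [0, 0, 0]
    - [0, 0, 0]
    - [0, 0, 0]
    - [0, 0, 0]
    - [0, 0, 0]
    - [0, 0, 0]
    - [0, 0, 0]

```text
clock: 9.3
position: [456.4, -321.0, 130.0]
eef_rot: [1.0, 0.001, 0.0, -0.0]
force: [-0.2, 0.1, 0.4]
width: 85.5
finger_force: 0.0
```

```bash
python3 - <<'E'
from h import *
s=status.get_state();print(s["position"],s["joints"])
p=eyes.camera_params("wrist");i=eyes.snapshot("wrist");cv2.imwrite("pics/w3.png",i)
print(fit(p,i,(455.5,-322),19,12,"plug"),eyes.place_of("wrist","plug_medium"))
p=eyes.camera_params("top");i=eyes.snapshot("scene")
p=eyes.camera_params("scene");print(fit(p,i,(598,-152),12,12,"plug"), proj(p,[598,-152,4]))
cv2.imwrite("pics/s3.png",cv2.resize(i[210:310,120:290],None,fx=4,fy=4,interpolation=2))
E
```

```text
[ 456.36477689 -320.95434351  129.98245517] [-7.50375950e-01  4.99558390e-01  1.57432802e+00  1.63773629e-04
  1.06761970e+00  8.18572371e-01]
(array([ 454.92448497, -323.17895171]), array([55., 56.], dtype=float32), array([52.810272, 54.246796], dtype=float32)) [{'centre': [454.6, -321.1, 0.5], 'score': 0.84}]
(array([ 587.95263601, -157.03135396]), array([11., 16.], dtype=float32), array([12.942688, 12.657166], dtype=float32)) [[182.6771947  259.95711545]]
```

View pics/s3.png

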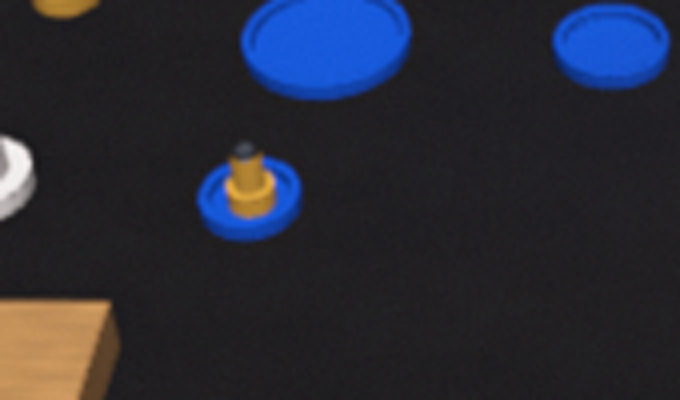

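The small plug sits flat and centred in its dish at crop pixel (250,200). Next is the medium plug.

Emit:
jog_arm:
  delta_pos:
    - [-0.01, 0.01, 1.0]
    - [-0.01, 0.01, 2.2]
    - [-0.01, 0.01, 3.0]
    - [-0.01, 0.01, 3.5]
    - [-0.01, 0.01, 3.75]
    - [-0.01, 0.01, 3.84]
    - [-0.01, 0.01, 3.84]
  angular:
    - [0, 0, 0]
    - [0, 0, 0]
    - [0, 0, 0]
    - [0, 0, 0]
    - [0, 0, 0]
    - [0, 0, 0]
    - [0, 0, 0]

```text
clock: 10.15
position: [455.6, -322.3, 15.0]
eef_rot: [1.0, 0.0, 0.0, 0.0]
force: [0.7, 0.0, 0.1]
width: 85.8
finger_force: 0.0
```

Emit:
jog_arm:
  delta_pos:
    - [0, 0, 0]
    - [0, 0, 0]
    - [0, 0, 0]
    - [0, 0, 0]
    - [0, 0, 0]
    - [0, 0, 0]
    - [0, 0, 0]
    - [0, 0, 0]
    - [0, 0, 0]
  angular:
    - [0, 0, 0]
    - [0, 0, 0]
    - [0, 0, 0]
    - [0, 0, 0]
    - [0, 0, 0]
    - [0, 0, 0]
    - [0, 0, 0]
    - [0, 0, 0]
    - [0, 0, 0]
  hand: 1

```text
clock: 11.05
position: [455.5, -322.5, 15.3]
eef_rot: [1.0, 0.0, 0.0, 0.0]
force: [-0.7, -0.2, 6.2]
width: 21.8
finger_force: 58.6
```

Emit:
jog_arm:
  delta_pos:
    - [0, 0, -0.2]
    - [0, 0, -0.5]
    - [0, 0, -1.0]
    - [0, 0, -1.5]
    - [0, 0, -1.5]
    - [0, 0, -1.5]
  angular:
    - [0, 0, 0]
    - [0, 0, 0]
    - [0, 0, 0]
    - [0, 0, 0]
    - [0, 0, 0]
    - [0, 0, 0]

```text
clock: 11.65
position: [455.3, -322.4, 59.9]
eef_rot: [1.0, -0.0, 0.0, 0.0]
force: [0.3, 0.8, -1.5]
width: 21.9
finger_force: 58.8
```

Emit:
jog_arm:
  delta_pos:
    - [-0.03, -0.6, 0]
    - [-0.08, -1.7, 0]
    - [-0.14, -3.0, 0]
    - [-0.2, -4.4, 0]
    - [-0.27, -5.8, 0]
    - [-0.33, -7.2, 0]
    - [-0.4, -8.6, 0]
    - [-0.45, -9.7, 0]
    - [-0.49, -10.4, 0]
    - [-0.49, -10.63, 0]
    - [-0.49, -10.63, 0]
    - [-0.49, -10.63, 0.4]
    - [-0.49, -10.63, 0.8]
    - [-0.49, -10.63, 1.1]
    - [-0.49, -10.63, 1.2]
    - [-0.49, -10.63, 1.28]
    - [-0.49, -10.63, 1.33]
    - [-0.49, -10.63, 1.36]
    - [-0.49, -10.63, 1.38]
    - [-0.49, -10.63, 1.38]
  angular:
    - [0, 0, 0]
    - [0, 0, 0]
    - [0, 0, 0]
    - [0, 0, 0]
    - [0, 0, 0]
    - [0, 0, 0]
    - [0, 0, 0]
    - [0, 0, 0]
    - [0, 0, 0]
    - [0, 0, 0]
    - [0, 0, 0]
    - [0, 0, 0]
    - [0, 0, 0]
    - [0, 0, 0]
    - [0, 0, 0]
    - [0, 0, 0]
    - [0, 0, 0]
    - [0, 0, 0]
    - [0, 0, 0]
    - [0, 0, 0]

```text
clock: 13.65
position: [440.8, -3.6, 19.3]
eef_rot: [1.0, 0.0, 0.001, 0.0]
force: [-2.6, -1.4, 8.8]
width: 22.0
finger_force: 59.9
```

Emit:
jog_arm:
  delta_pos:
    - [0, 0, 0]
    - [0, 0, 0]
    - [0, 0, 0]
    - [0, 0, 0]
    - [0, 0, 0]
    - [0, 0, 0]
    - [0, 0, 0]
  angular:
    - [0, 0, 0]
    - [0, 0, 0]
    - [0, 0, 0]
    - [0, 0, 0]
    - [0, 0, 0]
    - [0, 0, 0]
    - [0, 0, 0]
  hand: -1

```text
clock: 14.35
position: [440.5, -3.4, 18.2]
eef_rot: [1.0, -0.0, -0.0, 0.0]
force: [-0.1, 0.8, 0.0]
width: 85.4
finger_force: 0.0
```

Emit:
jog_arm:
  delta_pos:
    - [0, 0, -0.3]
    - [0, 0, -1.2]
    - [0, 0, -2.4]
    - [1.2, -1, -3.72]
    - [5.18, -4.83, -3.72]
    - [5.18, -4.83, -3.72]
    - [5.18, -4.83, -3.72]
    - [5.18, -4.83, -3.72]
    - [5.18, -4.83, -3.72]
    - [5.18, -4.83, -3.72]
    - [5.18, -4.83, -3.72]
    - [5.18, -4.83, -3.72]
  angular:
    - [0, 0, 0]
    - [0, 0, 0]
    - [0, 0, 0]
    - [0, 0, 0]
    - [0, 0, 0]
    - [0, 0, 0]
    - [0, 0, 0]
    - [0, 0, 0]
    - [0, 0, 0]
    - [0, 0, 0]
    - [0, 0, 0]
    - [0, 0, 0]

```text
clock: 15.55
position: [595.3, 140.5, 130.2]
eef_rot: [1.0, -0.001, -0.0, 0.0]
force: [-0.4, -0.5, 0.2]
width: 85.5
finger_force: 0.0
```

```bash
python3 - <<'E'
from h import *
s=status.get_state();print(s["position"],s["joints"])
p=eyes.camera_params("wrist");i=eyes.snapshot("wrist");cv2.imwrite("pics/w4.png",i)
print(fit(p,i,(596,141.5),26,12,"plug"),eyes.place_of("wrist","plug_large"))
i=eyes.snapshot("top")
cv2.imwrite("pics/t4.png",cv2.resize(i[130:300,100:400],None,fx=2.6,fy=2.6,interpolation=2))
E
```

```text
[595.28912523 140.53449973 130.18852518] [ 1.06720396e-01  5.88845585e-01  1.41086857e+00 -2.59497434e-04
  1.14235077e+00  1.67874968e+00]
(array([594.6785046 , 139.71935733]), array([75., 75.], dtype=float32), array([72.26013, 72.58389], dtype=float32)) [{'centre': [598.3, 137.0, 2.3], 'score': 0.96}]
```

View pics/t4.png

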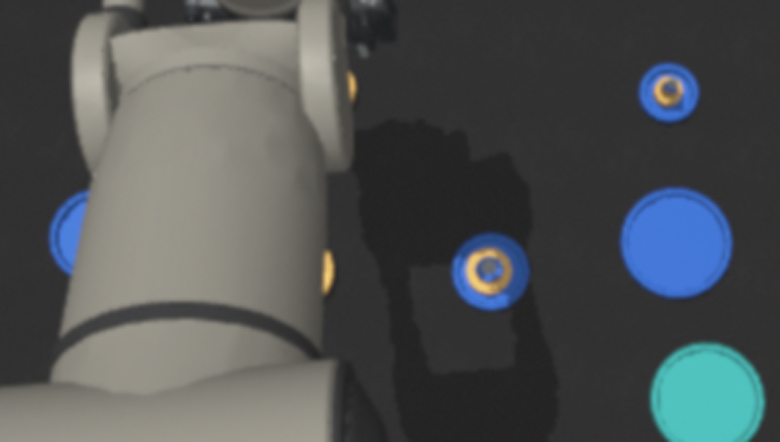

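The small and medium plugs sit centred in their dishes at crop pixels (668,92) and (490,270). Picking the large plug.

Emit:
jog_arm:
  delta_pos:
    - [-0.02, 0.03, 1.0]
    - [-0.02, 0.03, 2.2]
    - [-0.02, 0.03, 3.0]
    - [-0.02, 0.03, 3.5]
    - [-0.02, 0.03, 3.75]
    - [-0.02, 0.03, 3.85]
    - [-0.02, 0.03, 3.85]
  angular:
    - [0, 0, 0]
    - [0, 0, 0]
    - [0, 0, 0]
    - [0, 0, 0]
    - [0, 0, 0]
    - [0, 0, 0]
    - [0, 0, 0]

```text
clock: 16.4
position: [595.9, 140.6, 15.0]
eef_rot: [1.0, -0.0, 0.001, -0.0]
force: [-0.4, 0.0, 0.3]
width: 85.8
finger_force: 0.0
```

Emit:
jog_arm:
  delta_pos:
    - [0, 0, 0]
    - [0, 0, 0]
    - [0, 0, 0]
    - [0, 0, 0]
    - [0, 0, 0]
    - [0, 0, 0]
    - [0, 0, 0]
    - [0, 0, 0]
    - [0, 0, 0]
  angular:
    - [0, 0, 0]
    - [0, 0, 0]
    - [0, 0, 0]
    - [0, 0, 0]
    - [0, 0, 0]
    - [0, 0, 0]
    - [0, 0, 0]
    - [0, 0, 0]
    - [0, 0, 0]
  hand: 1

```text
clock: 17.3
position: [595.9, 140.6, 15.2]
eef_rot: [1.0, 0.0, 0.001, 0.0]
force: [-1.0, -1.1, 6.5]
width: 29.8
finger_force: 59.7
```

Emit:
jog_arm:
  delta_pos:
    - [0, 0, -0.2]
    - [0, 0, -0.5]
    - [0, 0, -1.0]
    - [0, 0, -1.5]
    - [0, 0, -1.7]
    - [0, 0, -1.7]
  angular:
    - [0, 0, 0]
    - [0, 0, 0]
    - [0, 0, 0]
    - [0, 0, 0]
    - [0, 0, 0]
    - [0, 0, 0]

```text
clock: 17.9
position: [595.9, 140.7, 66.4]
eef_rot: [1.0, -0.0, 0.001, -0.0]
force: [-0.3, -0.6, -2.9]
width: 30.0
finger_force: 59.4
```

Emit:
jog_arm:
  delta_pos:
    - [-0.3, -0.43, 0]
    - [-0.8, -1.16, 0]
    - [-1.5, -2.17, 0]
    - [-2.2, -3.18, 0]
    - [-2.9, -4.19, 0]
    - [-3.6, -5.2, 0]
    - [-4.1, -5.92, 0]
    - [-4.36, -6.3, 0]
    - [-4.36, -6.3, 0]
    - [-4.36, -6.3, 0]
    - [-4.36, -6.3, 0.5]
    - [-4.36, -6.3, 1.0]
    - [-4.36, -6.3, 1.25]
    - [-4.36, -6.3, 1.37]
    - [-4.36, -6.3, 1.45]
    - [-4.36, -6.3, 1.5]
    - [-4.36, -6.3, 1.54]
    - [-4.36, -6.3, 1.57]
    - [-4.36, -6.3, 1.58]
    - [-4.36, -6.3, 1.58]
  angular:
    - [0, 0, 0]
    - [0, 0, 0]
    - [0, 0, 0]
    - [0, 0, 0]
    - [0, 0, 0]
    - [0, 0, 0]
    - [0, 0, 0]
    - [0, 0, 0]
    - [0, 0, 0]
    - [0, 0, 0]
    - [0, 0, 0]
    - [0, 0, 0]
    - [0, 0, 0]
    - [0, 0, 0]
    - [0, 0, 0]
    - [0, 0, 0]
    - [0, 0, 0]
    - [0, 0, 0]
    - [0, 0, 0]
    - [0, 0, 0]

```text
clock: 19.9
position: [464.9, 329.7, 19.2]
eef_rot: [1.0, 0.0, 0.001, -0.0]
force: [-1.0, -1.8, 4.2]
width: 29.7
finger_force: 60.3
```

Emit:
jog_arm:
  delta_pos:
    - [0, 0, 0]
    - [0, 0, 0]
    - [0, 0, 0]
    - [0, 0, 0]
    - [0, 0, 0]
    - [0, 0, 0]
    - [0, 0, 0]
  angular:
    - [0, 0, 0]
    - [0, 0, 0]
    - [0, 0, 0]
    - [0, 0, 0]
    - [0, 0, 0]
    - [0, 0, 0]
    - [0, 0, 0]
  hand: -1

```text
clock: 20.6
position: [464.6, 329.6, 17.9]
eef_rot: [1.0, -0.0, -0.0, 0.0]
force: [1.0, -0.4, 0.5]
width: 85.2
finger_force: 0.0
```

Emit:
jog_arm:
  delta_pos:
    - [0, 0, -0.3]
    - [0, 0, -1.2]
    - [0, 0, -2.4]
    - [-0.2, 1.2, -3.73]
    - [-0.88, 5.59, -3.73]
    - [-0.88, 5.59, -3.73]
    - [-0.88, 5.59, -3.73]
    - [-0.88, 5.59, -3.73]
    - [-0.88, 5.59, -3.73]
    - [-0.88, 5.59, -3.73]
    - [-0.88, 5.59, -3.73]
    - [-0.88, 5.59, -3.73]
  angular:
    - [0, 0, 0]
    - [0, 0, 0]
    - [0, 0, 0]
    - [0, 0, 0]
    - [0, 0, 0]
    - [0, 0, 0]
    - [0, 0, 0]
    - [0, 0, 0]
    - [0, 0, 0]
    - [0, 0, 0]
    - [0, 0, 0]
    - [0, 0, 0]

```text
clock: 21.8
position: [438.2, 162.8, 129.7]
eef_rot: [1.0, 0.001, -0.0, 0.0]
force: [0.6, 0.6, -0.2]
width: 85.2
finger_force: 0.0
```

```bash
python3 - <<'E'
from h import *
s=status.get_state();print(s["position"],s["joints"])
p=eyes.camera_params("wrist");i=eyes.snapshot("wrist");cv2.imwrite("pics/w5.png",i)
print(fit(p,i,(438,162),33,12,"plug"),eyes.place_of("wrist","plug_largest"))
i=eyes.snapshot("top")
cv2.imwrite("pics/t5.png",cv2.resize(i[130:300,100:400],None,fx=2.6,fy=2.6,interpolation=2))
E
```

```text
[438.15252608 162.75048518 129.74046856] [ 1.91482661e-01  3.54321604e-01  1.82240945e+00 -4.24274309e-05
  9.65010264e-01  1.76073976e+00]
(array([433.55516903, 157.26797441]), array([64., 61.], dtype=float32), array([91.43631, 90.49985], dtype=float32)) [{'centre': [436.4, 156.8, -1.2], 'score': 0.59}]
```

View pics/t5.png

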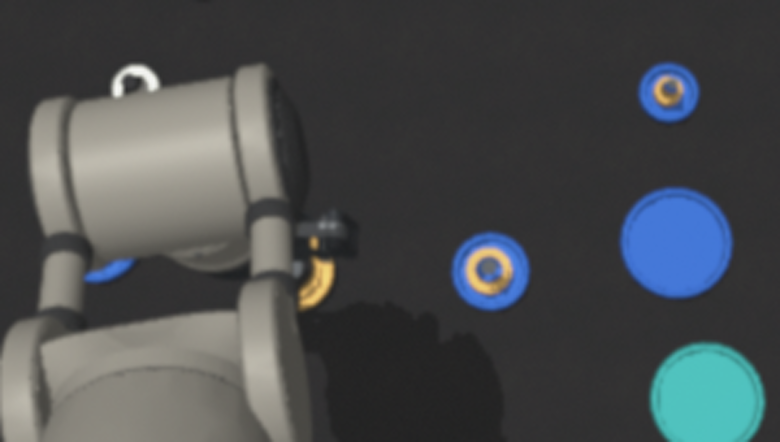

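Emit:
jog_arm:
  delta_pos:
    - [0, 0, 1.0]
    - [0, 0, 2.2]
    - [0, 0, 3.0]
    - [0, 0, 3.5]
    - [0, 0, 3.75]
    - [0, 0, 3.85]
    - [0, 0, 3.85]
  angular:
    - [0, 0, 0]
    - [0, 0, 0]
    - [0, 0, 0]
    - [0, 0, 0]
    - [0, 0, 0]
    - [0, 0, 0]
    - [0, 0, 0]

```text
clock: 22.65
position: [438.4, 162.0, 14.5]
eef_rot: [1.0, 0.0, 0.0, 0.0]
force: [0.1, -0.1, 0.2]
width: 85.5
finger_force: 0.0
```

Emit:
jog_arm:
  delta_pos:
    - [0, 0, 0]
    - [0, 0, 0]
    - [0, 0, 0]
    - [0, 0, 0]
    - [0, 0, 0]
    - [0, 0, 0]
    - [0, 0, 0]
    - [0, 0, 0]
    - [0, 0, 0]
  angular:
    - [0, 0, 0]
    - [0, 0, 0]
    - [0, 0, 0]
    - [0, 0, 0]
    - [0, 0, 0]
    - [0, 0, 0]
    - [0, 0, 0]
    - [0, 0, 0]
    - [0, 0, 0]
  hand: 1

```text
clock: 23.55
position: [438.6, 161.9, 15.3]
eef_rot: [1.0, 0.0, 0.001, -0.0]
force: [-0.7, -1.7, 7.6]
width: 37.9
finger_force: 59.3
```

Emit:
jog_arm:
  delta_pos:
    - [0, 0, -0.2]
    - [0, 0, -0.5]
    - [0, 0, -1.0]
    - [0, 0, -1.5]
    - [0, 0, -1.7]
    - [0, 0, -1.7]
  angular:
    - [0, 0, 0]
    - [0, 0, 0]
    - [0, 0, 0]
    - [0, 0, 0]
    - [0, 0, 0]
    - [0, 0, 0]

```text
clock: 24.15
position: [438.7, 162.0, 66.3]
eef_rot: [1.0, 0.0, 0.001, -0.0]
force: [0.4, -0.3, -3.7]
width: 37.5
finger_force: 60.6
```

Emit:
jog_arm:
  delta_pos:
    - [0.03, 0.3, -0.5]
    - [0.1, 1.1, -0.9]
    - [0.2, 2.2, -1.0]
    - [0.33, 3.5, -1.0]
    - [0.45, 4.9, -1.0]
    - [0.58, 6.3, -1.0]
    - [0.71, 7.7, -1.0]
    - [0.84, 9.1, -1.0]
    - [0.95, 10.2, -1.0]
    - [0.99, 10.7, -1.0]
    - [0.99, 10.7, -1.0]
    - [0.99, 10.7, -1.0]
  angular:
    - [0, 0, 0]
    - [0, 0, 0]
    - [0, 0, 0]
    - [0, 0, 0]
    - [0, 0, 0]
    - [0, 0, 0]
    - [0, 0, 0]
    - [0, 0, 0]
    - [0, 0, 0]
    - [0, 0, 0]
    - [0, 0, 0]
    - [0, 0, 0]

```text
clock: 25.35
position: [467.2, -158.2, 94.8]
eef_rot: [1.0, -0.0, -0.001, -0.001]
force: [-0.3, 0.8, -3.5]
width: 37.8
finger_force: 61.1
```

Emit:
jog_arm:
  delta_pos:
    - [0, 0, 0.5]
    - [0, 0, 1.2]
    - [0, 0, 1.8]
    - [0, 0, 2.2]
    - [0, 0, 2.35]
    - [0, 0, 2.45]
    - [0, 0, 2.5]
    - [0, 0, 2.54]
    - [0, 0, 2.57]
    - [0, 0, 2.58]
    - [0, 0, 2.58]
  angular:
    - [0, 0, 0]
    - [0, 0, 0]
    - [0, 0, 0]
    - [0, 0, 0]
    - [0, 0, 0]
    - [0, 0, 0]
    - [0, 0, 0]
    - [0, 0, 0]
    - [0, 0, 0]
    - [0, 0, 0]
    - [0, 0, 0]

```text
clock: 26.45
position: [468.2, -159.3, 19.3]
eef_rot: [1.0, -0.0, 0.001, 0.0]
force: [-2.4, 2.2, 6.2]
width: 37.9
finger_force: 62.3
```

Contact felt. Releasing, rising and backing away to clear the view.

Emit:
jog_arm:
  delta_pos:
    - [0, 0, 0]
    - [0, 0, 0]
    - [0, 0, 0]
    - [0, 0, 0]
    - [0, 0, 0]
    - [0, 0, 0]
    - [0, 0, 0]
  angular:
    - [0, 0, 0]
    - [0, 0, 0]
    - [0, 0, 0]
    - [0, 0, 0]
    - [0, 0, 0]
    - [0, 0, 0]
    - [0, 0, 0]
  hand: -1

```text
clock: 27.15
position: [467.8, -159.1, 18.0]
eef_rot: [1.0, 0.0, -0.0, 0.0]
force: [0.3, -0.1, 0.1]
width: 85.5
finger_force: 0.0
```

Emit:
jog_arm:
  delta_pos:
    - [0, 0, -0.3]
    - [0, 0, -1.2]
    - [0, 0, -2.4]
    - [0, 0, -4]
    - [-1, 2, -6]
    - [-3, 6, -7]
    - [-5, 9, -7]
    - [-7, 11, -7]
    - [-7, 11, -7]
    - [-7, 11, -7]
    - [-7, 11, -7]
    - [-7, 11, -7]
    - [-7, 11, -7]
    - [-7, 11, -7]
  angular:
    - [0, 0, 0]
    - [0, 0, 0]
    - [0, 0, 0]
    - [0, 0, 0]
    - [0, 0, 0]
    - [0, 0, 0]
    - [0, 0, 0]
    - [0, 0, 0]
    - [0, 0, 0]
    - [0, 0, 0]
    - [0, 0, 0]
    - [0, 0, 0]
    - [0, 0, 0]
    - [0, 0, 0]

```text
clock: 28.55
position: [256.6, -490.1, 228.3]
eef_rot: [1.0, -0.002, 0.0, 0.0]
force: [0.7, -0.5, -0.2]
width: 85.4
finger_force: 0.0
```

```bash
python3 - <<'E'
from h import *
a=eyes.snapshot("top")[130:300,100:460]
b=eyes.snapshot("scene")[170:310,100:460]
cv2.imwrite("pics/end.png",np.vstack([cv2.resize(k,None,fx=1.9,fy=1.9,interpolation=2) for k in(a,b)]))
E
```

```text
(no output)
```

View pics/end.png

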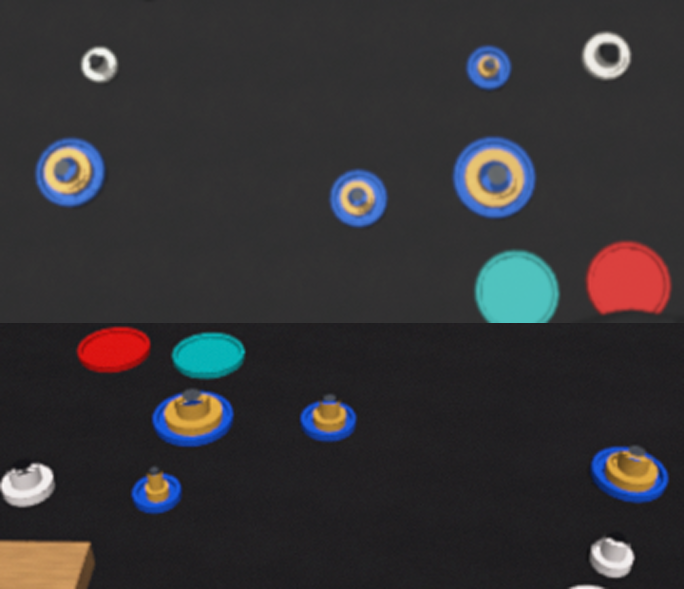

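All four plugs sit flat and concentric in their own dishes: top crop pixels (489,67), (358,197), (70,172) and (494,177). The collars stand untouched.

```bash
python3 -c "
from rig import ticket
print(ticket.sign_off())"
```

```text
the job is handed in; nothing more can be done
None
```

The job is handed in: all four plugs went in smallest to largest, each lowered boss up into the blue dish of its size, with the collars left standing, and the arm was clear at about 29 s.

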